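Swap the pop-up outlets

TASK

Change the two pop-up outlets over: press the slim charging post, which sticks up out of the worktop, down so that it stays down, and press the cap of the wide socket post, which is down, so that it pops up. Make sure that both stayed so: wide post fully up, slim post latched down.

Things in the scene. Friction and masses are not known exactly. Their poses are not given: they have to be found in the camera images.
- wide_post_top (a point): The wide socket post: centre of the top face of its flat round aluminium cap (64 mm across, 8 mm thick), on a black post 4 mm narrower that comes out of a round steel plate 88 mm across, 5 mm high, fixed on the worktop. The cap's top is 26 mm above the worktop when latched down, 71 mm when up, 9 mm when pressed to the stop. It starts latched down.
- wide_post (a joint): its height in m: 0 latched down, 0.045 fully up, -0.017 pressed to the stop. Push-push latch: pressed to -0.015 or the stop, then let go, it changes over: from down, its spring lifts it fully up in 1 s, following the fingers; from up, it stays down at 0. Presses that end above -0.010 change nothing. It takes 1 to 3 N anywhere on the cap; the stop is rigid (5 to 6 N shows it).
- slim_post_top (a point): The slim charging post: centre of the top face of its flat round aluminium cap (40 mm across, 8 mm thick), on a black post 4 mm narrower that comes out of a round steel plate 64 mm across, 5 mm high, fixed on the worktop. The cap's top is 26 mm above the worktop when latched down, 71 mm when up, 9 mm when pressed to the stop. It starts fully up.
- slim_post (a joint): height of the slim charging post in m, with the same values, travel, forces and push-push latch as the wide post.

How it is judged:
At the end, for the whole second after the job is handed in: The wide post stands fully up (within 10 mm of its 45 mm rise) and the slim post is latched down (at most 3 mm lower or 6 mm higher than its latched height), both at rest (value of joint wide_post above 0.035 m and value of joint slim_post between -0.003 and 0.006 m and velocity of joint wide_post between -0.02 and 0.02 m/s and velocity of joint slim_post between -0.02 and 0.02 m/s); the robot touches nothing.
It also fails if it takes over 40 s, if anything falls off the work surface, if the arm or the gripper's body presses on something with over 40 N, if the wrist force passes 120 N, or if a joint passes its speed limit or range.

ROBOT

A 6-joint arm with a two-finger parallel gripper is mounted at the origin on a cart in front of the work surface, level with it; the furniture and walls round the work are solid. World frame = base frame: x ahead of the robot, y to its left, z up, the work surface at z = 0. Lengths are in m, angles in rad, forces in N, time in s.
With the tool pointing down it reaches from about 0.275 to 1 m from the base axis. Payload 8.4 kg.
Tool frame: the origin (TCP) lies midway between the tips of the shut fingers; the grasp point (between the pads) lies 19 mm behind it (arm.hold_point_z is the distance from the TCP to the grasp point, in m); z points along the fingers, y is the line along which they close (so a half turn about z gives the same grasp; the last joint's range is limited). The gripper opens to 85 mm and grips with 20 to 120 N. Pads are 22 mm wide; open, the fingers measure 114 mm over their backs; the gripper's body (76 mm by 85 mm) begins 54 mm behind the grasp point. The pads swing forward as they close: fully open they stand 13 mm farther back than shut.
Start: joints at [-1.269, 0.353, 1.633, -0, 1.155, -0.002], TCP at [0.187, -0.596, 0.231] pointing down, gripper open.
Joint ranges: [-2.63, 2.63], [-0.92, 2.1], [0.06, 2.66], [-1.3, 4.44], [0, 2.69], [-3.02, 3.02]. Speed limits (rad/s): [2.22, 2.22, 2.79, 3.14, 3.14, 3.14].

INTERFACE

Orientations are given as [roll, pitch, yaw] about the fixed x, y, z axes, in that order (R = Rz(yaw) Ry(pitch) Rx(roll)).
In Python, from rig import arm, kin, read_state, read_camera, calibration, ticket gives the robot as it stands. Calls block until the motion is done:
- arm.reach(position, orientation): joint-space move of the TCP to a pose.
- arm.move_l(position, frame=None, feed=0.15): straight line of the TCP; frame=None keeps the orientation; feed is the mean speed in m/s.
- arm.move_j(angles): joint-space move.
- arm.gripper_open() and arm.close(f_grip=None): open the fingers fully, or close them until they stop; f_grip is the grip in N (None keeps the last).
- arm.wait(seconds).
- kin.ik(position, orientation): joint angles nearest the present ones, or None.
- read_state(): the state.
- read_camera(name): name is "scene" or "top"; returns the picture (384x512x3 uint8, red, green, blue); there is no depth.
- calibration(name): a dict with "fx", "fy", "cx", "cy" (pixels), "k1" (the pictures are not rectified: a ray, as slopes to the right and down, at radius r is drawn at 1 + k1 r^2 times it, then the intrinsics apply), "extrinsics" (4x4, takes a point from world to camera coordinates). Camera axes: x right, y up, looking along -z (the intrinsics and any distortion apply to the point x, -y, -z); pixel columns grow to the right and rows downward; lengths in m; the calibration is good to about 2 mm. A picture is of the moment at which its call begins. calibration takes no time and is no camera call.
A pose or a line that the arm cannot do raises arm.PlanningError and nothing moves.
- ticket.finish_job(): hands the job in; it is judged then, once.
The state is a dict: "time": time; "qpos": joint angles; "qvel": joint speeds; "tau": joint torques, N m; "tool_pos": TCP position; "eef_rot": TCP orientation; "wrist_force": force on the tool from outside, world axes, zero at the start; "torque": the same for the moment, N m; "grip_width": finger opening in m; "grasp_force": force on a finger pad.
Only numpy, scipy, OpenCV 4.12 (cv2) and the standard library are available. Lean on these libraries where they do the work, as an engineer would, in place of code of your own. Each camera call takes 0.05 s, during which the arm holds its last target. There are 200 camera calls.

## Working session

There is one attempt and no reset: what is moved stays moved. The work goes in short steps, each a Python script; the robot and the scene stay as the last script left them, time stands still between calls to the robot, and variables do not carry over. Pictures are saved under pics/ and viewed, at most 10 in all, crops included, and the job is handed in when it is done.

```bash
ls; mkdir -p pics
python3 - <<'E'
from rig import *
import cv2
for n in("scene","top"):
    cv2.imwrite(f"pics/{n}0.png",read_camera(n)[:,:,::-1]); c=calibration(n); print(n,c)
s=read_state(); print(s["time"],s["tool_pos"],s["eef_rot"],s["wrist_force"])
E
```

```text
pics
scene {'fx': 416.034978966761, 'fy': 416.034978966761, 'cx': 250.11358974359, 'cy': 189.01551499952325, 'k1': 0.008650792056258086, 'extrinsics': array([[ 0.84171693, -0.53958428,  0.01901084, -0.35038178],
       [ 0.29323099,  0.48641959,  0.82305016, -0.20391325],
       [-0.45335218, -0.68720069,  0.56765044, -0.67219695],
       [ 0.        ,  0.        ,  0.        ,  1.        ]])}
top {'fx': 375.5972638548236, 'fy': 375.5972638548236, 'cx': 259.5214359167772, 'cy': 189.7145522322039, 'k1': -0.11911031315568246, 'extrinsics': array([[ 0.01800477, -0.99982295,  0.00546693,  0.05854642],
       [ 0.99844829,  0.01826765,  0.0526051 , -0.4384613 ],
       [-0.05269565,  0.0045113 ,  0.99860043, -0.88029235],
       [ 0.        ,  0.        ,  0.        ,  1.        ]])}
0.1 [ 0.18684763 -0.59598832  0.23064062] [-3.14037445e+00 -1.72723144e-05  3.03782847e-01] [ 0.40214736 -0.20967771  0.3637954 ]
```

View pics/scene0.png

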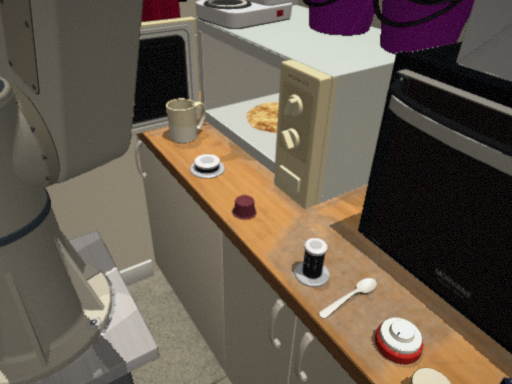

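View pics/top0.png

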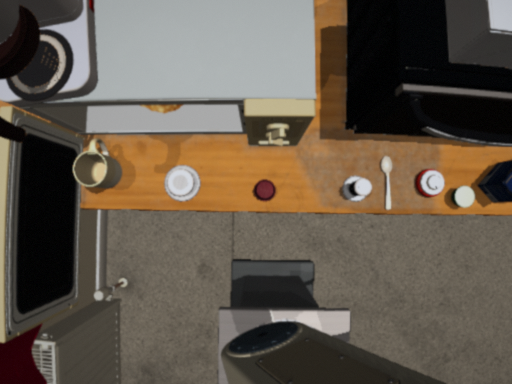

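The scene picture shows the slim post's cap at about (315,246) and the wide cap at (207,160). In the top view they are at (362,186) and (182,182). The mug stands left of the wide post. I'll zoom in on the caps and triangulate.

```bash
cat > h.py <<'E'
import numpy as np, cv2
from rig import *
def undist(c,uv):
    K=np.array([[c["fx"],0,c["cx"]],[0,c["fy"],c["cy"]],[0,0,1]])
    return cv2.undistortPoints(np.array([[uv]],float),K,np.array([c["k1"],0,0,0]))[0,0]
def tri(views):  # [(cam,uv)] -> point, residual
    A=[];
    for n,uv in views:
        c=calibration(n); P=np.diag([1,-1,-1.])@c["extrinsics"][:3]; x,y=undist(c,uv)
        A+=[x*P[2]-P[0],y*P[2]-P[1]]
    A=np.array(A); p,r,_,_=np.linalg.lstsq(A[:,:3],-A[:,3],rcond=None); return p
def proj(n,p):
    c=calibration(n); q=np.diag([1,-1,-1.])@(c["extrinsics"]@np.r_[p,1])[:3]; s=q[:2]/q[2]; s=s*(1+c["k1"]*(s@s))
    return np.array([c["fx"]*s[0]+c["cx"],c["fy"]*s[1]+c["cy"]])
E
python3 - <<'E'
import cv2,numpy as np
rows=[]
for n,pts in(("scene",[(207,165),(315,260)]),("top",[(182,182),(358,187)])):
    im=cv2.imread(f"pics/{n}0.png")
    rows.append(np.hstack([cv2.resize(im[v-25:v+25,u-33:u+33],None,fx=6,fy=6,interpolation=cv2.INTER_CUBIC) for u,v in pts]))
cv2.imwrite("pics/crop.png",np.vstack(rows))
E
```

```text
(no output)
```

View pics/crop.png

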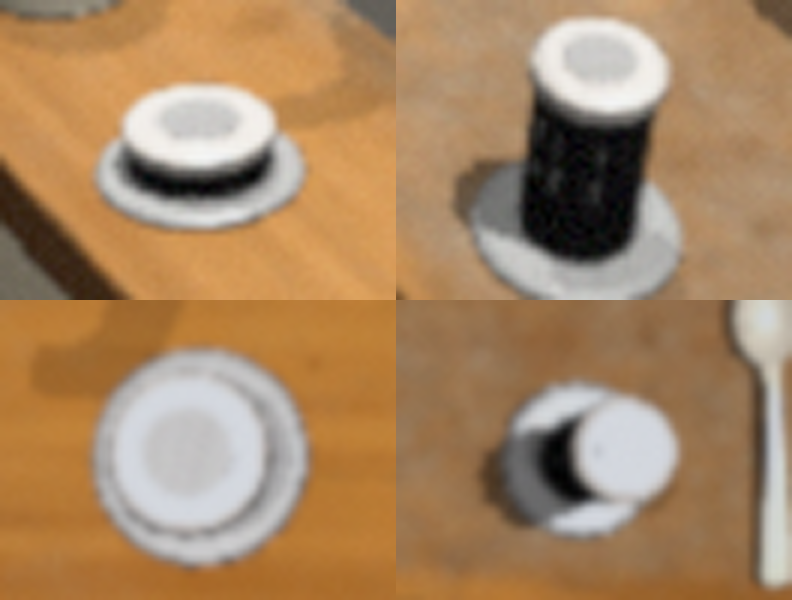

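The crop shows clean cap ellipses. In full-image pixels, wide is at scene (206.8,159.6) and top (180.3,181.9). Slim is at scene (315.6,244.6) and top (362.7,186.4).

Run:
```python
from h import *
for n,a,b in(("wide",(206.8,159.6),(180.3,181.9)),("slim",(315.6,244.6),(362.7,186.4))):
    p=tri([("scene",a),("top",b)]); print(n,p.round(4),np.hypot(*p[:2]).round(3),(proj("scene",p)-a).round(2),(proj("top",p)-b).round(2))
    for yaw in(-1.57,0,1.57):
        for z in (.25,.12,.0):
            q=kin.ik([p[0],p[1],z],[np.pi,0,yaw]); print(yaw,z,None if q is None else np.round(q,2))
# plate sizes check, mug & microwave knob rough positions
print("mug",tri([("scene",(183,115)),("top",(93,165))]).round(3))
print("knob",tri([("scene",(290,137)),("top",(275,132))]).round(3))
print("panel top front",tri([("scene",(283,62)),("top",(247,98))]).round(3),"right",tri([("scene",(330,78)),("top",(314,98))]).round(3))
```

```text
wide [0.4508 0.2531 0.0265] 0.517 [ 0.31 -0.  ] [-0.16  0.29]
-1.57 0.25 [ 0.51  0.17  1.84  0.    1.14 -2.63]
-1.57 0.12 [ 0.51  0.33  1.96  0.    0.85 -2.63]
-1.57 0.0 [ 0.51  0.53  2.01 -0.    0.6  -2.63]
0 0.25 [ 0.51  0.17  1.84 -0.    1.14  2.08]
0 0.12 [ 0.51  0.33  1.96 -0.    0.85  2.08]
0 0.0 [ 0.51  0.53  2.01 -0.    0.6   2.08]
1.57 0.25 [ 0.51  0.17  1.84 -0.    1.14  0.51]
1.57 0.12 [ 0.51  0.33  1.96 -0.    0.85  0.51]
1.57 0.0 [ 0.51  0.53  2.01 -0.    0.6   0.51]
slim [ 0.4453 -0.1643  0.0692] 0.475 [ 0.45 -0.06] [-0.2   0.29]
-1.57 0.25 [-0.36  0.1   1.92 -0.    1.12  2.78]
-1.57 0.12 [-0.36  0.27  2.05 -0.    0.82  2.78]
-1.57 0.0 [-0.36  0.49  2.1  -0.    0.55  2.78]
0 0.25 [-0.36  0.1   1.92 -0.    1.12  1.21]
0 0.12 [-0.36  0.27  2.05 -0.    0.82  1.21]
0 0.0 [-0.36  0.49  2.1  -0.    0.55  1.21]
1.57 0.25 [-0.36  0.1   1.92  0.    1.12 -0.36]
1.57 0.12 [-0.36  0.27  2.05 -0.    0.82 -0.36]
1.57 0.0 [-0.36  0.49  2.1  -0.    0.55 -0.36]
mug [0.483 0.452 0.061]
knob [0.542 0.041 0.161]
panel top front [0.563 0.097 0.298] right [ 0.573 -0.018  0.298]
```

The triangulated heights agree with the text: 26.5 mm against 26, and 69 mm against 71. The microwave knob at about (0.54, 0.04) rules out a wide arc between the posts, so transits go through x of about 0.38. I'll press the slim post first with shut fingers, guarded by force.

```bash
cat >> h.py <<'E'
def fz(): return np.mean([read_state()["wrist_force"][2] for _ in range(3)])
def press(x,y,top):
    arm.move_l([x,y,top+.025]); arm.wait(.2); b=fz(); hist=[]
    arm.move_l([x,y,.016],feed=.06)
    for z in np.arange(.014,.003,-.0015):
        arm.move_l([x,y,z],feed=.02); f=fz()-b; s=read_state(); hist.append((round(s["tool_pos"][2]*1e3,1),round(f,1)))
        if abs(f)>5: break
    print("bias",b,"z/f",hist)
    arm.move_l([x,y,top+.025 if top>.05 else .12],feed=.06)
    print("t",read_state()["time"])
E
python3 - <<'E'
from h import *
arm.close(); arm.move_l([.125,-.40,.2],feed=.3)
arm.reach([.4453,-.1643,.15],[np.pi,0,1.57]); print(read_state()["time"],read_state()["tool_pos"])
press(.4453,-.1643,.071)
arm.move_l([.38,-.1643,.15],feed=.2)
cv2.imwrite("pics/s1.png",read_camera("scene")[:,:,::-1]); print(read_state()["time"])
E
```

```text
3.1917 [ 0.44518065 -0.16502163  0.1500271 ]
bias -0.24461441888024224 z/f [(np.float64(14.0), np.float64(2.2)), (np.float64(12.4), np.float64(1.5)), (np.float64(10.9), np.float64(2.0)), (np.float64(9.4), np.float64(1.7)), (np.float64(8.8), np.float64(19.2))]
t 8.25
8.875
```

View pics/s1.png

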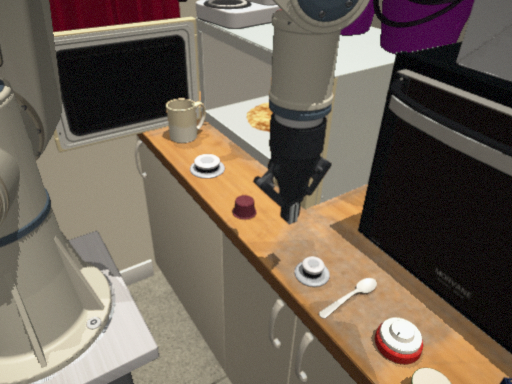

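The stop showed at 8.8 mm (19 N), and the picture shows the slim cap down at (313,267). Now the wide post.

Run:
```python
from h import *
arm.move_l([.38,.2531,.15],feed=.25)
arm.move_l([.4508,.2531,.12],feed=.2)
press(.4508,.2531,.026)
arm.move_l([.37,.15,.2],feed=.2); arm.wait(1)
for n in("scene","top"): cv2.imwrite(f"pics/{n}2.png",read_camera(n)[:,:,::-1])
a=cv2.imread("pics/scene2.png")[110:300,150:370]; b=cv2.imread("pics/top2.png")[110:300,150:400]
cv2.imwrite("pics/c2.png",cv2.resize(np.hstack([a,b]),None,fx=1.7,fy=1.7)); s=read_state(); print(s["time"],s["wrist_force"])
for n,p in(("wide",(.4508,.2531)),("slim",(.4453,-.1643))):
    for z in(.026,.071): print(n,z,[proj(c,[*p,z]).round(1) for c in("scene","top")])
```

```text
bias 1.0523993319018947 z/f [(np.float64(14.1), np.float64(0.7)), (np.float64(12.5), np.float64(0.8)), (np.float64(10.9), np.float64(0.9)), (np.float64(9.4), np.float64(0.1)), (np.float64(8.9), np.float64(14.4))]
t 16.0333
18.05 [-0.18286519 -1.04568941  0.081972  ]
wide 0.026 [array([207.1, 159.8]), array([180.2, 182.2])]
wide 0.071 [array([206.4, 143.8]), array([176.1, 180.7])]
slim 0.026 [array([313.5, 262.5]), array([357.5, 187.8])]
slim 0.071 [array([316.2, 243.8]), array([362.7, 186.6])]
```

View pics/scene2.png

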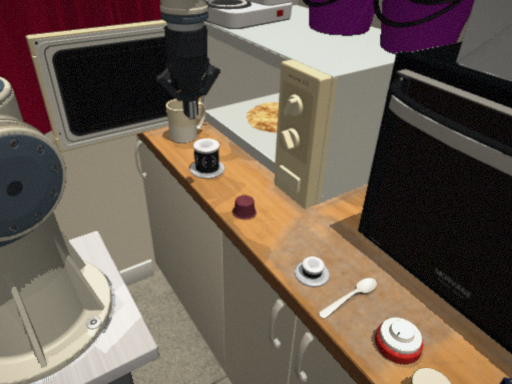

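View pics/top2.png

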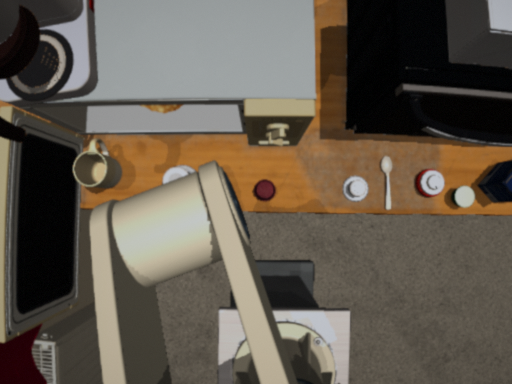

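The scene view shows the wide cap at about (206,144), where the fully-up position projects to (206.4,143.8). The slim cap is at about (313,263), matching its latched position (313.5,262.5). The arm is clear of everything, so I'm handing in.

```bash
python3 -c "
from rig import *
print(ticket.finish_job())"
```

```text
the job is handed in; nothing more can be done
None
```

The job is handed in at about 18 s of the 40 s allowed: the last pictures show the wide post fully up and the slim post latched down, with the arm clear; no verdict came back.

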